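# Hold a chisel in the slot of a fold-down demagnetiser

### The job

Fold the demagnetiser's upright coil plate fully down towards the robot until it lies level, then take the orange-handled chisel out of its wooden block and lower its blade through the slot in the plate, until the tip stands out about 4 to 5 cm below the plate, with the handle and its brass collar staying clear above the plate. Finish while still gripping the chisel and holding it still there: do not let go and do not let it rest on anything. Leave the jar and the red clamp where they are.

Things in the scene. Friction and masses are not known exactly. Their poses are not given: they have to be found in the camera images.
- demagnetiser: Fixed blue housing with a fold-down coil plate, left or right of the midline, block on the other side. Origin: on the table, straight below the slot's centre when the plate is folded down. x points from there to the housing (away from the robot; yaw within 0.3 rad), z up. Housing: x 92 to 212, y -85 to 85, z 0 to 106 mm. Bare table under the folded-down plate.
- coil_plate (a joint): Hinge of the coil plate, rad: 0 = plate upright, 1.571 = folded fully down, level, against its stop, pointing to the demagnetiser's -x (towards the robot). Starts between 0 and 0.35. A stiff friction hinge (0.3 N m): the plate stays at any angle where it is left, also when level; about 3 N at the free edge moves it.
- hinge (a point): Point on the hinge axis at the middle of the plate's width, 110 mm above the table, at x 82 mm, y 0 of the demagnetiser. The hinge axis runs along the demagnetiser's y. Turns with the plate, axes as for slot.
- slot (a point): Centre of the slot's mouth, on the plate face that looks away from the robot when upright, up when folded down (then 120 mm above the table). Turns with the plate: x square out of that face, y along the hinge and the slot's long side, z from hinge to free edge. Slot: 28 mm (y) x 8 mm (z), right through the 20 mm plate, 3 mm chamfer at this mouth, centre 82 mm from the hinge axis.
- tab_end (a point): Middle of the end of the yellow finger tab on the plate's free edge, 174 mm from the hinge axis, in the plate's mid-plane; axes as slot. Tab 6 mm thick, 50 wide, 22 long. Grey plate with copper winding round the slot: 20 mm thick, 130 wide, from 12 to 152 mm from the hinge axis. Upright it is free on both sides above the housing: it can be hooked from behind.
- block: Fixed wooden block 90 x 120 x 60 mm (x, y, z), origin at the centre of its underside, yaw up to 0.4 rad either way. A slot 10 x 30 mm and 45 mm deep in the middle of its top holds the chisel upright, blade down.
- chisel: Wood chisel, 217 mm long, 0.14 to 0.28 kg. Origin: centre of the tip; z from tip to handle (up at the start), x, y along the block's. Steel blade z 0 to 100 mm, 6 (x) x 26 (y), square-ended; brass collar z 100 to 112, 16 x 26; orange flat-sided handle z 112 to 211, 24 (x) x 30 (y); black cap to 217. Stands in the block, tip 15 mm above the table. Fits the slot either way round.
- chisel_tip (a point): Centre of the blade's tip, same point and axes as chisel.
- jar: Bystander: glass jar with a red cap, 60 mm across, 80 mm tall; origin at its underside. Stands near the midline, between the demagnetiser and the block, nearer the robot.
- clamp: Bystander: red C-clamp lying flat, about 100 x 120 x 14 mm; origin at its underside; lies at the far left of the work. (A low cardboard tray, 45 mm tall, with a hammer and a spanner stands beyond the work, x over 0.79 m.)
There are look-alikes about, which are no part of the job. What is meant by the chisel is not pink, and is the larger of those in its own colour.

How it is judged:
By the outcome, as a careful person would: the job done as asked, in the order asked, and still so for the second after the job is handed in, while the arm keeps its last pose, push and grip.
It also fails if it takes over 62 s, if anything falls off the work surface, if the arm or the gripper's body presses on something with over 40 N, if the wrist force passes 120 N, or if a joint passes its speed limit or range.

### The arm

A 6-joint arm with a two-finger parallel gripper is mounted at the origin on the work surface. World frame = base frame: x ahead of the robot, y to its left, z up, the work surface at z = 0. Lengths are in m, angles in rad, forces in N, time in s.
With the tool pointing down it reaches from about 0.4 to 0.825 m from the base axis. Payload 7 kg.
Tool frame: the origin (TCP) lies at the centre of the arm's flange, where the gripper is bolted on; the fingertips stand 178 mm ahead of it and the grasp point (between the pads) lies arm.tcp_to_grasp ahead of it (arm.tcp_to_grasp is the distance from the TCP to the grasp point, in m); z points along the fingers, y is the direction in which the jaws open and shut (so a half turn about z gives the same grasp; the last joint's range is limited). The gripper opens to 88 mm and grips with 3 to 60 N. Pads are 19 mm wide; open, the fingers measure 130 mm over their backs; the gripper's body (78 mm by 193 mm) begins 47 mm behind the grasp point.
Start: joints at [1.523, 0.359, 0.012, 0, -1.224, -0.288], TCP at [0.222, 0.637, 0.405] pointing down, gripper open.
Joint ranges: [-3.07, 3.07], [-1.43, 2.12], [-1.02, 1.25], [-3.03, 1.67], [-3.05, -0], [-3.03, 3.03]. Speed limits (rad/s): [2.39, 2.39, 3.01, 3.14, 3.14, 3.14].

### API

Orientations are given as [roll, pitch, yaw] about the fixed x, y, z axes, in that order (R = Rz(yaw) Ry(pitch) Rx(roll)).
In Python, from station import arm gives the robot as it stands.
- The arm moves only by the tool move_arm, never from a script. Its argument "deltas" is a list of rows, each a list of 6 numbers: the shift along the world's x, y, z in mm, then the turn, a rotation vector about the world's x, y, z in degrees. In form: [[tx, ty, tz, ax, ay, az], ...]. A call has exactly 5 rows; each row shifts and turns the commanded pose from where the row before left it; what a row does not reach is not made up. A row lasts 1/12 s, in which the tool goes at most 41.7 mm and 7.16 degrees, less where a joint would pass 70% of its speed; a pose out of reach is approached as far as the arm can. A call with a gripper value outside its range is refused whole. "claw" is the closure in counts, from 0 (fully open) to 255 (shut), set as the call begins (left out, the last holds). The fingers move at their own pace and stop on an object; "squeeze" is the grip in N (left out, the last holds). Time passes only in rows, so rows that do not move let the fingers close, or fill a call up. It gives the time, the measured TCP pose, the force and the opening at its end, in the units of the state.
- arm.get_state(): the state, without advancing time (a new reading comes with each control period).
- arm.grab_frame(name): name is "side" or "top" or "wrist"; returns the picture (384x512x3 uint8, red, green, blue); there is no depth.
- arm.calibration(name): a dict with "intrinsics" (3x3 intrinsics, pixels), "T" (4x4, takes a point from camera to world coordinates); the wrist camera has in their place "mount" (4x4, takes a point from camera to tool coordinates, whose origin is the TCP and whose axes are the flange's). Camera axes: x right, y up, looking along -z (the intrinsics and any distortion apply to the point x, -y, -z); pixel columns grow to the right and rows downward; lengths in m; the calibration is good to about 2 mm. A picture is of the moment at which its call begins: read the wrist's pose just before it. calibration takes no time and is no camera call.
- arm.job_done(): hands the job in, once; it reports no verdict.
Trained networks look in the newest picture that a camera, given by its name, has taken for a name from the list of things; names that differ only in an ending like _2 or _b are one class to them, and where a whole thing is asked for, a point or a joint stands for the part that bears it (a point fixed in the world has none). Each returns a list of dicts, best first, with "score" (0 to 1); they miss things now and then, are a little off and sometimes report something else, mostly with a low value. They report only what shows in the picture. A call takes as long as a camera call. They do not tell look-alikes from the thing itself.
- arm.spot_in(thing, camera): "xy" ([column, row] in pixels, amid what is visible of it).
- arm.masks_of(thing, camera): "pixels" (384x512 bool, what is visible of it) and "xy" ([column, row] in pixels, amid what is visible of it).
- arm.spot_point(thing, camera): "xy" ([column, row] in pixels: a listed point, or the origin of a listed thing).
The state is a dict: "t": time; "q": joint angles; "qd": joint speeds; "joint_efforts": joint torques, N m; "eef_pos": TCP position; "ee_rot": TCP orientation; "force": force on the tool from outside, world axes, zero at the start; "moment": the same for the moment, N m; "width": finger opening in m.
Only numpy, scipy, OpenCV 4.12 (cv2) and the standard library are available. Lean on these libraries where they do the work, as an engineer would, in place of code of your own. Each camera call takes 0.05 s, during which the arm holds its last target. There are 200 camera calls.

## Working session

There is one attempt and no reset: what is moved stays moved. The work goes in short steps, Python scripts to look and compute and a tool call to move; the robot and the scene stay as the last step left them, time stands still between calls to the robot, and variables do not carry over. Pictures are saved under pics/ and viewed, about 8 in all and at most 12, crops included, and the job is handed in when it is done.

Besides the shell and the picture viewer there is one more tool, called after "Emit:" by a JSON object that holds its "name" and its "arguments", one argument or row to a line. move_arm: Moves the arm, as the interface text tells. Its arguments: {"type":"object","properties":{"deltas":{"type":"array","items":{"type":"array","items":{"type":"number"}}},"claw":{"type":"number"},"squeeze":{"type":"number"}},"required":["deltas"]}

```bash
mkdir -p pics; ls; cat > h.py <<'E'
import numpy as np, cv2
from station import arm
from scipy.spatial.transform import Rotation as R
def save(name,f,crop=None,s=1):
    im=arm.grab_frame(name)[:,:,::-1]
    if crop: x0,y0,x1,y1=crop; im=im[y0:y1,x0:x1]
    im=cv2.resize(im,None,fx=s,fy=s,interpolation=cv2.INTER_CUBIC); cv2.imwrite('pics/'+f,im)
def camT(name):
    c=arm.calibration(name)
    if 'T' in c: return c,np.array(c['T'])
    s=arm.get_state(); T=np.eye(4); T[:3,:3]=rot(s['ee_rot']); T[:3,3]=s['eef_pos']
    return c,T@np.array(c['mount'])
def rot(r):
    return R.from_euler('xyz',r).as_matrix()
def ray(name,xy):
    c,T=camT(name); K=np.array(c['intrinsics']); d=np.array(c.get('distortion',np.zeros(5)),float)
    u=cv2.undistortPoints(np.array([[xy]],float),K,d)[0,0]
    v=T[:3,:3]@np.array([u[0],-u[1],-1]); return T[:3,3],v/np.linalg.norm(v)
def onz(name,xy,z):
    o,v=ray(name,xy); return o+v*(z-o[2])/v[2]
def proj(name,P):
    c,T=camT(name); K=np.array(c['intrinsics']); d=np.array(c.get('distortion',np.zeros(5)),float)
    p=(np.atleast_2d(P)-T[:3,3])@T[:3,:3]; p=p*[1,-1,-1]
    return cv2.projectPoints(p,np.zeros(3),np.zeros(3),K,d)[0][:,0]
def tri(obs):
    A=np.zeros((3,3));b=np.zeros(3)
    for o,v in obs:
        M=np.eye(3)-np.outer(v,v);A+=M;b+=M@o
    return np.linalg.solve(A,b)
E
python3 - <<'E'
from h import *
print(arm.get_state(), arm.tcp_to_grasp)
ims=[]
for n in ['side','top']:
    c=arm.calibration(n); print(n,c)
    ims.append(arm.grab_frame(n)[:,:,::-1])
    for t in ['chisel','block','demagnetiser','jar','clamp','tab_end','slot','hinge']:
        f=arm.spot_point if 1 else 0
        print(n,t,[(np.round(d['xy'],1).tolist(),round(d['score'],2)) for d in arm.spot_point(t,n)], [(np.round(d['xy']).tolist(),round(d['score'],2)) for d in arm.spot_in(t,n)] if t=='chisel' else '')
cv2.imwrite('pics/side.png',cv2.resize(ims[0],(800,600))); cv2.imwrite('pics/top.png',cv2.resize(ims[1],(800,600)))
print(arm.calibration('wrist'))
E
```

```text
pics
{'t': 0.0, 'q': array([ 1.52310398e+00,  3.59404609e-01,  1.10392179e-02, -3.56574299e-04,
       -1.22409027e+00, -2.88120187e-01]), 'qd': array([-1.05508679e-03,  9.05352139e-04, -8.52240612e-04,  1.79287346e-03,
        7.62791189e-06,  2.24188780e-03]), 'joint_efforts': array([-3.15200650e-04, -5.82704079e+01,  2.93067098e+01,  6.99781626e+00,
        6.93427603e-03, -1.61124613e-04]), 'eef_pos': array([0.22235971, 0.63711387, 0.40370126]), 'ee_rot': array([ 3.13990647e+00, -1.50164386e-04, -3.35933850e-01]), 'force': array([-0.20661366,  0.59711516,  0.1023148 ]), 'moment': array([-0.00704877, -0.02851374,  0.01280078]), 'width': 0.08798244986427436} 0.1593
side {'intrinsics': array([[360.13994722,   0.        , 256.95659112],
       [  0.        , 360.13994722, 197.50975511],
       [  0.        ,   0.        ,   1.        ]]), 'T': array([[ 0.79551103,  0.42776866, -0.42915752,  0.09523282],
       [-0.60559   ,  0.53723689, -0.58705815, -0.44078705],
       [-0.02056583,  0.72690474,  0.68643029,  0.87115382],
       [ 0.        ,  0.        ,  0.        ,  1.        ]])
[... 1064 characters left out ...]
op jar [([301.5, 250.0], 0.78)] 
top clamp [([135.5, 246.4], 0.93)] 
top tab_end [] 
top slot [([225.3, 165.7], 0.64)] 
top hinge [([225.1, 166.0], 0.74), ([392.4, 208.7], 0.49)] 
{'intrinsics': array([[284.98544848,   0.        , 252.32582789],
       [  0.        , 284.98544848, 186.38275163],
       [  0.        ,   0.        ,   1.        ]]), 'mount': array([[-6.63703237e-04,  9.54729508e-01,  2.97474579e-01,
         8.21880158e-02],
       [ 9.99998870e-01,  2.32325555e-04,  1.48548634e-03,
        -8.62519625e-04],
       [ 1.34912669e-03,  2.97475229e-01, -9.54728583e-01,
         1.89009835e-02],
       [ 0.00000000e+00,  0.00000000e+00,  0.00000000e+00,
         1.00000000e+00]])}
```

View pics/side.png

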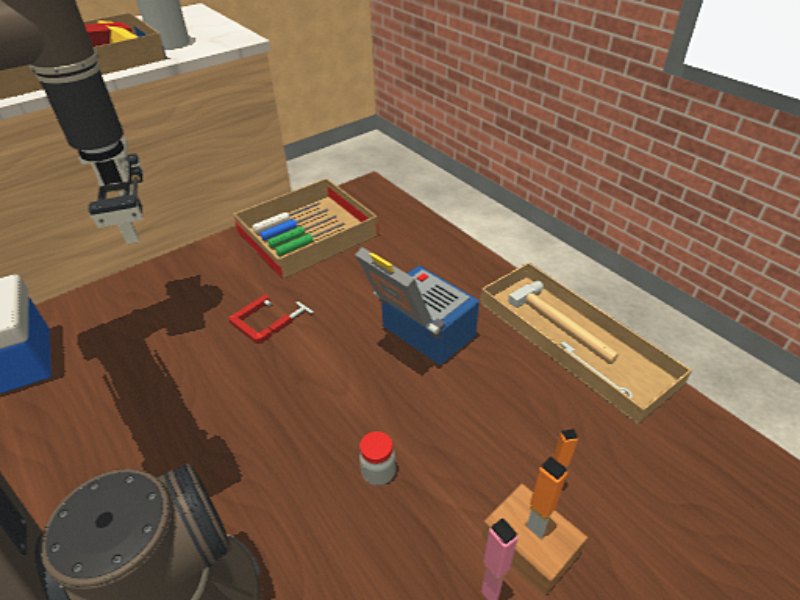

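View pics/top.png

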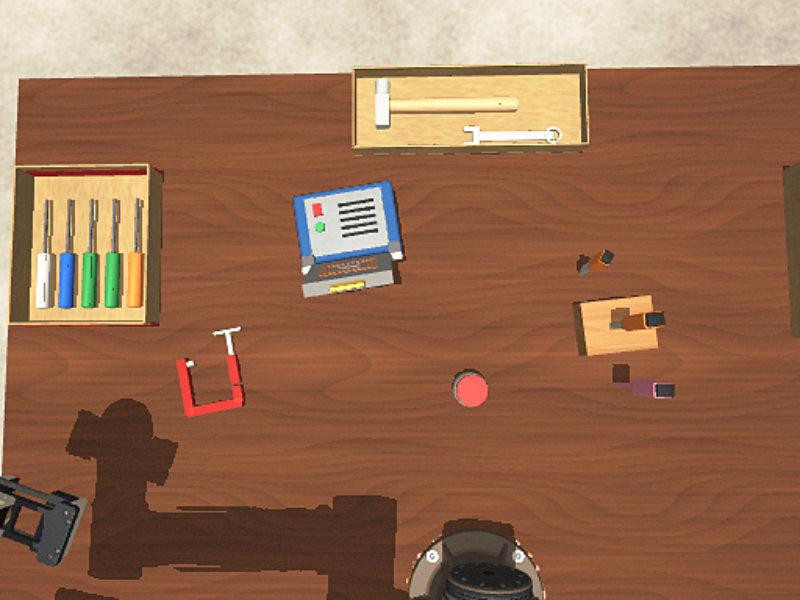

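Candidates for the chisel, as full-size pixels in top / side:
- Large orange chisel in the block: (412,203) / (351,313).
- Small orange chisel beyond the block: (384,167) / (363,286).
- Pink chisel: (419,249) / (320,350).
- Orange screwdriver in the left tray: top (86,180).

The large orange one in the block fits the description. I'll check it in a close crop while measuring.

```bash
python3 - <<'E'
from h import *
k=1/1.5625
A=onz('top',[294*k,195*k],.106);B=onz('top',[391*k,181*k],.106)
print('far corners',A,B,np.linalg.norm(A-B)); d=(A-B)[:2]; print('yaw from edge',np.degrees(np.arctan2(-d[0],d[1])))
print('hinge',onz('top',[225.1,166.0],.11),onz('side',[256.1,196.2],.11))
cap=tri([ray('top',[654*k,319*k]),ray('side',[554*k,466*k])]);print('cap',cap)
print('cap z.232',onz('top',[654*k,319*k],.232),onz('side',[554*k,466*k],.232))
print('tip',onz('top',[394.4,205.9],.015),onz('side',[341.1,344.9],.015))
print('jar',onz('top',[301.5,250],0),onz('side',[243.8,299.3],0))
print('clamp',onz('top',[135.5,246.4],0))
print('pink cap',tri([ray('top',[664*k,391*k]),ray('side',[503*k,532*k])]),'small cap',tri([ray('top',[606*k,256*k]),ray('side',[569*k,434*k])]))
a=arm.grab_frame('top')[:,:,::-1]; b=arm.grab_frame('side')[:,:,::-1]
P=a[105:205,175:275]; Q=a[150:270,350:450]; S=b[260:384,290:390]
row=[cv2.resize(P,(400,400),interpolation=2),cv2.resize(S,(322,400),interpolation=2)]
cv2.imwrite('pics/crop.png',np.hstack(row))
E
```

```text
far corners [0.68915048 0.30022293 0.106     ] [0.7109203  0.13706354 0.106     ] 0.16460532177005208
yaw from edge 7.599901279480514
hinge [0.57848006 0.20261657 0.11      ] [0.5726071  0.21651914 0.11      ]
cap [ 0.46977202 -0.24576522  0.23172731]
cap z.232 [ 0.46934418 -0.24529183  0.232     ] [ 0.47009914 -0.24613182  0.232     ]
tip [ 0.47670991 -0.25684249  0.015     ] [ 0.47619529 -0.2453509   0.015     ]
jar [ 3.56117472e-01 -4.85597677e-05  0.00000000e+00] [0.36816481 0.00629645 0.        ]
clamp [0.36836805 0.46761416 0.        ]
pink cap [ 0.36584213 -0.26273316  0.21304037] small cap [ 0.57238402 -0.20114279  0.15719322]
```

View pics/crop.png

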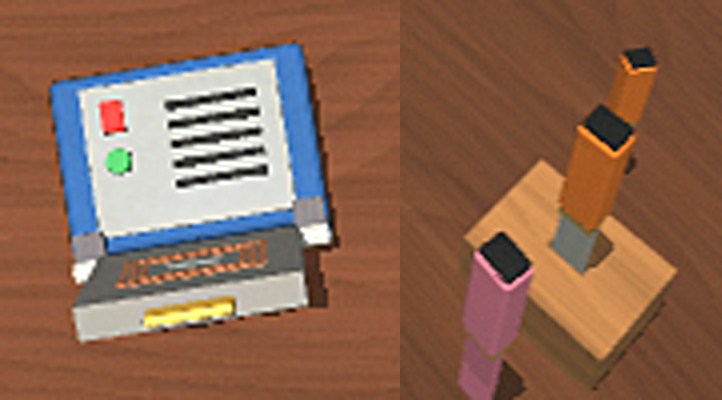

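The crop shows the large orange chisel standing in the block and confirms the choice. The small orange one is behind it and the pink one in front. The plate leans a little towards the robot. Next I fit both poses from corner pixels.

```bash
python3 - <<'E'
from h import *
from scipy.optimize import least_squares
cr=lambda l:np.array([[175+x/4,105+y/4] for x,y in l])
px=cr([(50,87),(300,43),(76,341),(307,304),(73,312),(303,272)])
def W(p,L):
    x,y,w=p; c,s=np.cos(w),np.sin(w); L=np.array(L); return np.c_[x+c*L[:,0]-s*L[:,1],y+s*L[:,0]+c*L[:,1],L[:,2]]
def pl(a,xx,yy,zz): return [.082-zz*np.sin(a)+xx*np.cos(a),yy,.11+zz*np.cos(a)+xx*np.sin(a)]
def f(q):
    a=q[3]; L=[[.212,.085,.106],[.212,-.085,.106],pl(a,-.01,.065,.152),pl(a,-.01,-.065,.152),pl(a,.01,.065,.152),pl(a,.01,-.065,.152)]
    return (proj('top',W(q[:3],L))-px).ravel()
r=least_squares(f,[.49,.19,.13,.2]); print('demag',r.x,'res px',r.fun.round(1))
q=r.x; print('hinge',W(q[:3],[[.082,0,.11]]))
for a in [q[3],.3,.6,.9,1.2,1.571]:
    print(round(a,2),(1000*W(q[:3],[pl(a,.01,0,.140)])).round(0), 'tab',(1000*W(q[:3],[pl(a,0,0,.174)])).round(0))
C=np.array([onz('side',[290+(x-400)/3.22,260+y/3.22],.06) for x,y in [(541,160),(677,268),(603,360),(465,237)]])
print(C,C.mean(0)); e=[C[1]-C[0],C[2]-C[3],C[3]-C[0],C[2]-C[1]]
for v in e: print(np.linalg.norm(v),np.degrees(np.arctan2(v[1],v[0])))
E
```

```text
demag [0.48792796 0.18847018 0.15186371 0.32277496] res px [-1.  -0.2  0.4  0.3  0.7  0.5  0.3  0.5 -0.3 -0.9 -0.2 -0.2]
hinge [[0.56898421 0.20087519 0.11      ]]
0.32 [[534. 196. 246.]] tab [[514. 193. 275.]]
0.3 [[538. 196. 247.]] tab [[518. 193. 276.]]
0.6 [[499. 190. 231.]] tab [[472. 186. 254.]]
0.9 [[467. 185. 205.]] tab [[434. 180. 218.]]
1.2 [[444. 182. 170.]] tab [[409. 176. 173.]]
1.57 [[431. 180. 120.]] tab [[397. 175. 110.]]
[[ 0.50700552 -0.18386986  0.06      ]
 [ 0.52168314 -0.30156548  0.06      ]
 [ 0.43282877 -0.3121739   0.06      ]
 [ 0.41920975 -0.19299302  0.06      ]] [ 0.47018179 -0.24765056  0.06      ]
0.11860730090765233 -82.89144193775991
0.11995649914700604 -83.48098429915379
0.08826851177139407 -174.06749101347881
0.08948541139652127 -173.1916182368617
```

Emit:
{"name": "move_arm", "arguments": {
  "deltas": [
    [23, -28, 18, 0, 0, 2],
    [23, -29, 18, 0, 0, 2],
    [23, -29, 18, 0, 0, 2],
    [23, -29, 18, 0, 0, 2],
    [24, -29, 18, 0, 0, 2]
  ],
  "claw": 255,
  "squeeze": 30
}}

```text
t: 1.52
eef_pos: [0.339, 0.4918, 0.4956]
ee_rot: [-3.141, -0.0, -0.159]
force: [0.1, -0.0, 0.4]
width: 0.0598
```

Emit:
{"name": "move_arm", "arguments": {
  "deltas": [
    [23, -29, 0, 0, 0, 2],
    [23, -29, 0, 0, 0, 2],
    [23, -29, 0, 0, 0, 2],
    [23, -29, 0, 0, 0, 2],
    [24, -29, 0, 0, 0, 2]
  ]
}}

```text
t: 1.93
eef_pos: [0.455, 0.3466, 0.4951]
ee_rot: [-3.141, -0.0, 0.015]
force: [0.5, 1.0, 0.5]
width: 0.0264
```

Emit:
{"name": "move_arm", "arguments": {
  "deltas": [
    [24, -29, 0, 0, 0, 2],
    [24, -29, 0, 0, 0, 2],
    [24, -29, 0, 0, 0, 2],
    [24, -29, 0, 0, 0, 2],
    [24, -29, 0, 0, 0, 0]
  ]
}}

```text
t: 2.35
eef_pos: [0.5752, 0.2016, 0.495]
ee_rot: [-3.141, -0.001, 0.155]
force: [0.6, 0.8, 0.3]
width: 0.0009
```

Emit:
{"name": "move_arm", "arguments": {
  "deltas": [
    [0, 0, -40, 0, 0, 0],
    [0, 0, -40, 0, 0, 0],
    [-10, -1, 1, 0, 0, 0],
    [-10, -1, 2, 0, 0, 0],
    [-11, -2, 2, 0, 0, 0]
  ]
}}

```text
t: 2.77
eef_pos: [0.5432, 0.1996, 0.4215]
ee_rot: [3.141, -0.002, 0.154]
force: [2.3, 0.2, 0.1]
width: 0.0007
```

Emit:
{"name": "move_arm", "arguments": {
  "deltas": [
    [-7, -1, -1, 0, 0, 0],
    [-7, -1, -2, 0, 0, 0],
    [-7, -1, -2, 0, 0, 0],
    [-7, -1, -3, 0, 0, 0],
    [-7, -1, -3, 0, 0, 0]
  ]
}}

```text
t: 3.18
eef_pos: [0.5076, 0.1945, 0.409]
ee_rot: [-3.141, -0.001, 0.153]
force: [0.4, 0.4, 0.2]
width: 0.0001
```

Emit:
{"name": "move_arm", "arguments": {
  "deltas": [
    [-7, -1, -4, 0, 0, 0],
    [-7, -1, -5, 0, 0, 0],
    [-6, -1, -5, 0, 0, 0],
    [-6, -1, -6, 0, 0, 0],
    [-6, -1, -6, 0, 0, 0]
  ]
}}

```text
t: 3.6
eef_pos: [0.4757, 0.1892, 0.3819]
ee_rot: [3.141, 0.0, 0.153]
force: [1.5, -0.1, 0.2]
width: 0.0008
```

Emit:
{"name": "move_arm", "arguments": {
  "deltas": [
    [-5, -1, -7, 0, 0, 0],
    [-5, -1, -7, 0, 0, 0],
    [-5, -1, -7, 0, 0, 0],
    [-4, 0, -7, 0, 0, 0],
    [-4, 0, -7, 0, 0, 0]
  ]
}}

```text
t: 4.02
eef_pos: [0.4529, 0.1861, 0.3468]
ee_rot: [3.141, 0.0, 0.153]
force: [1.3, -1.0, 0.1]
width: 0.0002
```

Emit:
{"name": "move_arm", "arguments": {
  "deltas": [
    [-3, 0, -9, 0, 0, 0],
    [-3, 0, -9, 0, 0, 0],
    [-2, 0, -9, 0, 0, 0],
    [-2, 0, -9, 0, 0, 0],
    [-1, 0, -9, 0, 0, 0]
  ]
}}

```text
t: 4.43
eef_pos: [0.4421, 0.1863, 0.3016]
ee_rot: [3.141, 0.0, 0.153]
force: [0.5, -0.6, 0.4]
width: 0.0008
```

Emit:
{"name": "move_arm", "arguments": {
  "deltas": [
    [-1, 0, -3, 0, 0, 0],
    [0, 0, -1, 0, 0, 0],
    [0, 0, -1, 0, 0, 0],
    [0, 0, -1, 0, 0, 0],
    [0, 0, 0, 0, 0, 0]
  ]
}}

```text
t: 4.85
eef_pos: [0.4411, 0.1861, 0.2982]
ee_rot: [3.141, 0.001, 0.153]
force: [-11.3, -2.5, 22.2]
width: 0.0008
```

Emit:
{"name": "move_arm", "arguments": {
  "deltas": [
    [0, 0, 10, 0, 0, 0],
    [0, 0, 30, 0, 0, 0],
    [0, 0, 35, 0, 0, 0],
    [0, 0, 35, 0, 0, 0],
    [0, 0, 0, 0, 0, 0]
  ]
}}

```text
t: 5.27
eef_pos: [0.443, 0.1872, 0.4135]
ee_rot: [-3.137, -0.01, 0.154]
force: [1.1, 0.5, 0.7]
width: 0.0004
```

```bash
python3 - <<'E'
from h import *
s=arm.get_state(); print(s['eef_pos'],s['ee_rot'],s['qd'].round(3))
a=arm.grab_frame('wrist')[:,:,::-1].copy()
for t in ['slot','hinge','tab_end']:
    for d in arm.spot_point(t,'wrist'):
        z={'slot':.12,'hinge':.11,'tab_end':.11}[t]; print(t,np.round(d['xy'],1),round(d['score'],2),onz('wrist',d['xy'],z).round(4))
cv2.imwrite('pics/w1.png',cv2.resize(a,(800,600)))
E
```

```text
[0.44300196 0.18722712 0.41351984] [-3.13731334 -0.00978366  0.15398244] [-0.001  0.042 -0.096 -0.033  0.121  0.002]
slot [257.  132.9] 0.6 [0.4935 0.1913 0.12  ]
tab_end [258.3 223.4] 0.77 [0.3975 0.1735 0.11  ]
```

View pics/w1.png

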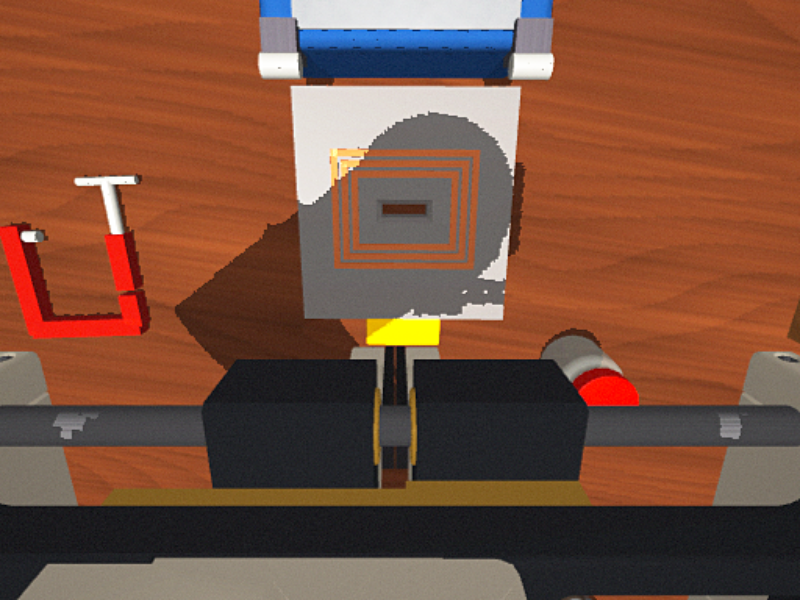

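The wrist view shows the plate level. The slot is at (404,209)/1.5625, the clamp and jar are untouched, and the tab is in front. Next I refine the slot pose from the plate corners and the slot rim.

```bash
python3 - <<'E'
from h import *
s=arm.get_state(); print(s['eef_pos'],s['ee_rot'])
im=arm.grab_frame('wrist'); big=im[110:160,215:305]
k=1/1.5625; 
for nm,l in [('old view px',[(291,87),(520,86),(505,320),(303,318)])]:
    C=np.array([onz('wrist',[x*k,y*k],.12) for x,y in l]); print(C.round(4),C.mean(0)); 
    for v in [C[0]-C[1],C[3]-C[2],C[0]-C[3],C[1]-C[2]]: print(np.linalg.norm(v).round(4),np.degrees(np.arctan2(v[1],v[0])).round(2))
C=np.array([onz('wrist',[x*k,y*k],.12) for x,y in [(377,200),(432,200),(432,218),(376,218)]]); print('slot rim',C.round(4),C.mean(0))
for d in arm.spot_point('slot','wrist'): print(d['xy'],onz('wrist',d['xy'],.12))
cv2.imwrite('pics/w2.png',np.hstack([cv2.resize(im[40:225,170:350,::-1],(720,600),interpolation=2)]))
E
```

```text
[0.44116056 0.18616556 0.40593325] [3.14144779e+00 8.77068032e-04 1.52642544e-01]
[[0.5476 0.26   0.12  ]
 [0.5672 0.136  0.12  ]
 [0.4318 0.1133 0.12  ]
 [0.4136 0.2412 0.12  ]] [0.49006589 0.18760663 0.12      ]
0.1256 98.94
0.1292 98.1
0.1353 7.99
0.1372 9.53
slot rim [[0.4943 0.2048 0.12  ]
 [0.4993 0.1728 0.12  ]
 [0.4888 0.1709 0.12  ]
 [0.4838 0.2039 0.12  ]] [0.49155306 0.18812489 0.12      ]
[255.8, 131.2] [0.49347624 0.19106198 0.12      ]
```

View pics/w2.png

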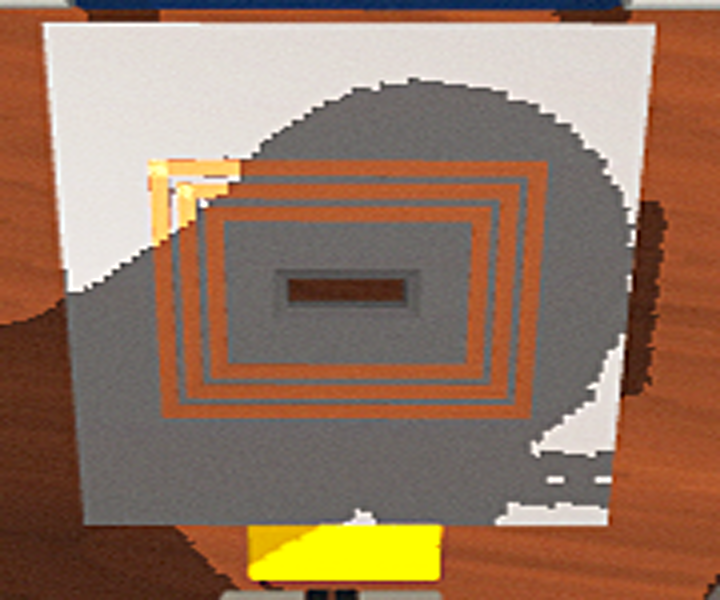

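```bash
python3 - <<'E'
from h import *
g=lambda x,y:[170+x/4,40+y*185/600]
C=np.array([onz('wrist',g(*p),.12) for p in [(44,23),(656,26),(607,523),(84,524)]]); 
for v in [C[0]-C[1],C[3]-C[2],C[0]-C[3],C[1]-C[2]]: print(np.linalg.norm(v).round(4),np.degrees(np.arctan2(v[1],v[0])).round(2))
print('plate mid',C.mean(0), C.round(4))
C=np.array([onz('wrist',g(*p),.12) for p in [(275,268),(420,269),(416,317),(277,317)]]); print(C.round(4),'slot',C.mean(0))
E
```

```text
0.13 98.4
0.1302 98.85
0.1398 8.51
0.1388 8.58
plate mid [0.49419868 0.19013998 0.12      ] [[0.5536 0.2648 0.12  ]
 [0.5726 0.1362 0.12  ]
 [0.4353 0.1154 0.12  ]
 [0.4153 0.2441 0.12  ]]
[[0.4988 0.2077 0.12  ]
 [0.5035 0.1748 0.12  ]
 [0.4901 0.1734 0.12  ]
 [0.4852 0.2053 0.12  ]] slot [0.49439947 0.19031882 0.12      ]
```

Emit:
{"name": "move_arm", "arguments": {
  "deltas": [
    [2, -25, 20, 0, 0, 0],
    [2, -29, 20, 0, 0, 0],
    [2, -29, 14, 0, 0, 0],
    [2, -30, 0, 0, 0, 0],
    [2, -30, 0, 0, 0, 0]
  ],
  "claw": 0
}}

```text
t: 5.98
eef_pos: [0.4514, 0.0422, 0.4607]
ee_rot: [-3.142, -0.0, 0.154]
force: [-0.3, 0.1, -0.2]
width: 0.0282
```

Emit:
{"name": "move_arm", "arguments": {
  "deltas": [
    [2, -30, 0, 0, 0, -1],
    [2, -30, 0, 0, 0, -1],
    [2, -30, 0, 0, 0, 0],
    [2, -30, 0, 0, 0, 0],
    [2, -30, 0, 0, 0, 0]
  ]
}}

```text
t: 6.4
eef_pos: [0.4612, -0.1082, 0.4597]
ee_rot: [3.142, 0.002, 0.118]
force: [0.7, 0.5, 0.4]
width: 0.0615
```

Emit:
{"name": "move_arm", "arguments": {
  "deltas": [
    [2, -30, 0, 0, 0, 0],
    [2, -30, 0, 0, 0, 0],
    [2, -30, 0, 0, 0, 0],
    [2, -30, 0, 0, 0, 0],
    [1, -20, 0, 0, 0, 0]
  ]
}}

```text
t: 6.82
eef_pos: [0.4704, -0.2489, 0.4592]
ee_rot: [-3.141, 0.002, 0.117]
force: [0.3, 0.5, 0.1]
width: 0.0871
```

Emit:
{"name": "move_arm", "arguments": {
  "deltas": [
    [0, 0, 0, 0, 0, 0],
    [0, 0, 0, 0, 0, 0],
    [0, 0, 0, 0, 0, 0],
    [0, 0, 0, 0, 0, 0],
    [0, 0, 0, 0, 0, 0]
  ]
}}

```text
t: 7.23
eef_pos: [0.4705, -0.2459, 0.4606]
ee_rot: [-3.142, -0.0, 0.119]
force: [-0.6, -0.3, -0.3]
width: 0.0877
```

```bash
python3 - <<'E'
from h import *
s=arm.get_state(); print(s['eef_pos'],s['ee_rot'])
a=arm.grab_frame('wrist')[:,:,::-1].copy()
for d in arm.spot_in('chisel','wrist'): print(d['xy'],d['score'])
for d in arm.spot_point('block','wrist'): print(d['xy'],onz('wrist',d['xy'],0))
cv2.imwrite('pics/w3.png',cv2.resize(a,(800,600)))
E
```

```text
[ 0.47046309 -0.24589139  0.46060695] [-3.14151797e+00 -1.65421907e-05  1.19169601e-01]
[257.9, 256.3] 0.91
[252.1, 191.7] 0.89
[221.3, 74.1] 0.7
[253.8, 151.8] [ 0.47249497 -0.24743928  0.        ]
```

View pics/w3.png

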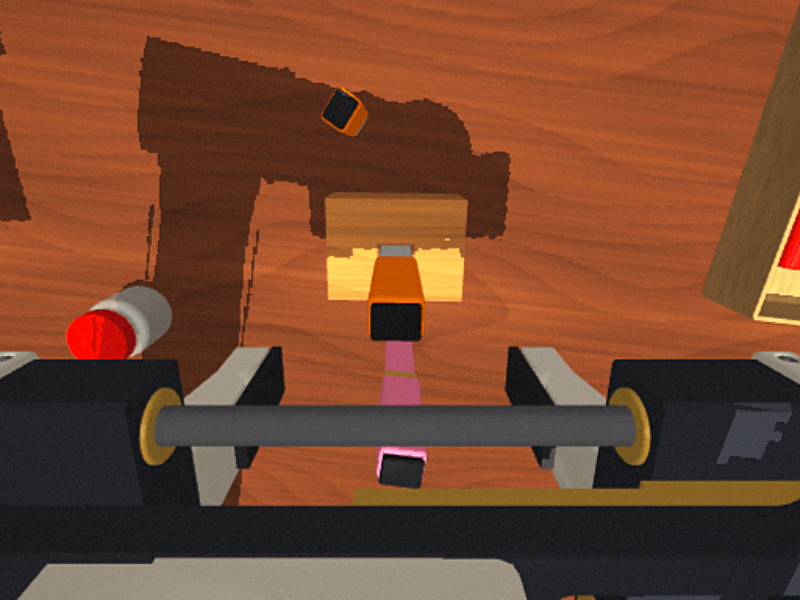

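The wrist view shows the orange chisel centred at about (396,321)/1.5625, upright in the block. The fingers straddle it and the edges are parallel to the jaws within about 1°. The pink one stands nearer the robot and the small one farther away.

```bash
python3 - <<'E'
from h import *
k=1/1.5625
for p in [(370,303),(422,303),(424,340),(368,340),(396,321)]: print(onz('wrist',[p[0]*k,p[1]*k],.232).round(4))
for p in [(327,199),(467,200),(463,302),(327,299)]: print('blk',onz('wrist',[p[0]*k,p[1]*k],.06).round(4))
E
```

```text
[ 0.48   -0.2322  0.232 ]
[ 0.4831 -0.258   0.232 ]
[ 0.4634 -0.2617  0.232 ]
[ 0.46   -0.2333  0.232 ]
[ 0.472  -0.2462  0.232 ]
blk [ 0.5087 -0.1837  0.06  ]
blk [ 0.5218 -0.3011  0.06  ]
blk [ 0.4317 -0.3127  0.06  ]
blk [ 0.42   -0.1902  0.06  ]
```

Emit:
{"name": "move_arm", "arguments": {
  "deltas": [
    [0.5, 0, -25, 0, 0, 0],
    [0, 0, -25, 0, 0, 0],
    [0, 0, -25, 0, 0, 0],
    [0, 0, -20, 0, 0, 0],
    [0, 0, -10, 0, 0, 0]
  ]
}}

```text
t: 7.8
eef_pos: [0.4702, -0.2461, 0.3532]
ee_rot: [-3.14, 0.003, 0.118]
force: [-0.1, -0.0, -1.0]
width: 0.0875
```

Emit:
{"name": "move_arm", "arguments": {
  "deltas": [
    [0, 0, 0, 0, 0, 0],
    [0, 0, 0, 0, 0, 0],
    [0, 0, 0, 0, 0, 0],
    [0, 0, 0, 0, 0, 0],
    [0, 0, 0, 0, 0, 0]
  ],
  "claw": 255,
  "squeeze": 45
}}

```text
t: 8.22
eef_pos: [0.4712, -0.2467, 0.3568]
ee_rot: [3.141, -0.002, 0.118]
force: [-0.5, 0.3, 0.7]
width: 0.06
```

Emit:
{"name": "move_arm", "arguments": {
  "deltas": [
    [0, 0, 0, 0, 0, 0],
    [0, 0, 0, 0, 0, 0],
    [0, 0, 0, 0, 0, 0],
    [0, 0, 0, 0, 0, 0],
    [0, 0, 0, 0, 0, 0]
  ]
}}

```text
t: 8.63
eef_pos: [0.4709, -0.2467, 0.3557]
ee_rot: [-3.142, -0.0, 0.118]
force: [-0.5, 1.4, 1.0]
width: 0.0299
```

Emit:
{"name": "move_arm", "arguments": {
  "deltas": [
    [0, 0, 0, 0, 0, 0],
    [0, 0, 0, 0, 0, 0],
    [0, 0, 5, 0, 0, 0],
    [0, 0, 10, 0, 0, 0],
    [0, 0, 10, 0, 0, 0]
  ]
}}

```text
t: 9.05
eef_pos: [0.4708, -0.2467, 0.3811]
ee_rot: [-3.141, 0.001, 0.118]
force: [0.6, 0.7, -2.3]
width: 0.03
```

Emit:
{"name": "move_arm", "arguments": {
  "deltas": [
    [0, 0, 20, 0, 0, 0],
    [0, 0, 30, 0, 0, 0],
    [0, 0, 30, 0, 0, 0],
    [0, 5, 35, 0, 0, 0],
    [0, 20, 30, 0, 0, 0]
  ]
}}

```text
t: 9.47
eef_pos: [0.4705, -0.2228, 0.5287]
ee_rot: [3.14, -0.001, 0.116]
force: [2.3, -0.3, -1.8]
width: 0.0298
```

Emit:
{"name": "move_arm", "arguments": {
  "deltas": [
    [2, 30, 0, 0, 0, 0],
    [2, 30, 0, 0, 0, 0],
    [2, 30, 0, 0, 0, 0],
    [2, 30, 0, 0, 0, 0],
    [2, 30, 0, 0, 0, 0.5]
  ]
}}

```text
t: 9.88
eef_pos: [0.4803, -0.0705, 0.5269]
ee_rot: [-3.141, -0.001, 0.126]
force: [0.4, -0.1, -3.0]
width: 0.03
```

Emit:
{"name": "move_arm", "arguments": {
  "deltas": [
    [2, 30, 0, 0, 0, 0.5],
    [2, 30, 0, 0, 0, 0.5],
    [2, 30, 0, 0, 0, 0.4],
    [2, 30, 0, 0, 0, 0],
    [2, 30, 0, 0, 0, 0]
  ]
}}

```text
t: 10.3
eef_pos: [0.4903, 0.0796, 0.5269]
ee_rot: [-3.141, -0.001, 0.151]
force: [0.2, 0.0, -3.0]
width: 0.0303
```

Emit:
{"name": "move_arm", "arguments": {
  "deltas": [
    [2, 30, 0, 0, 0, 0],
    [1, 30, 0, 0, 0, 0],
    [0, 25, 0, 0, 0, 0],
    [0, 17, 0, 0, 0, 0],
    [0, 10, 0, 0, 0, 0]
  ]
}}

```text
t: 10.72
eef_pos: [0.4937, 0.1921, 0.5263]
ee_rot: [-3.141, -0.0, 0.153]
force: [-0.0, -0.5, -2.5]
width: 0.03
```

Emit:
{"name": "move_arm", "arguments": {
  "deltas": [
    [0, 0, -10, 0, 0, 0],
    [0, 0, -10, 0, 0, 0],
    [0, 0, -10, 0, 0, 0],
    [0, 0, 0, 0, 0, 0],
    [0, 0, 0, 0, 0, 0]
  ]
}}

```text
t: 11.13
eef_pos: [0.4938, 0.1893, 0.4949]
ee_rot: [3.141, 0.001, 0.15]
force: [0.2, 0.7, -2.6]
width: 0.0296
```

```bash
python3 - <<'E'
from h import *
s=arm.get_state(); print(s['eef_pos'],s['ee_rot'],s['width'],s['force'])
im=arm.grab_frame('wrist')
for t in ['slot','chisel_tip']:
  for n in ['wrist','side','top']:
    if n!='wrist' and t=='slot': arm.grab_frame(n)
    for d in arm.spot_point(t,n): print(t,n,np.round(d['xy'],1),round(d['score'],2),onz(n,d['xy'],.12 if t=='slot' else s['eef_pos'][2]-.3407).round(4))
a=cv2.resize(im[90:290,160:360,::-1],(600,600),interpolation=2)
cv2.imwrite('pics/w4.png',a)
E
```

```text
[0.49380418 0.18929735 0.4948806 ] [3.14054494e+00 1.45450152e-03 1.50052940e-01] 0.029582372717004646 [ 0.18867363  0.68826477 -2.61762501]
slot wrist [252.5 164.9] 0.85 [0.4945 0.19   0.12  ]
slot wrist [340.6 229.6] 0.32 [0.4225 0.0565 0.12  ]
slot side [242.6 212.2] 0.66 [0.4943 0.1781 0.12  ]
slot top [231.6 197.4] 0.71 [0.4962 0.185  0.12  ]
chisel_tip wrist [490.6 133.3] 0.65 [ 0.578  -0.0666  0.1542]
chisel_tip side [311.6 381.3] 0.66 [ 0.3194 -0.2914  0.1542]
chisel_tip side [239.2 199.4] 0.57 [0.4985 0.198  0.1542]
chisel_tip side [351.9 312.2] 0.54 [ 0.4855 -0.2418  0.1542]
chisel_tip top [398.1 243.1] 0.71 [ 0.3798 -0.2208  0.1542]
chisel_tip top [373.4 175.7] 0.51 [ 0.5442 -0.1663  0.1542]
```

View pics/w4.png

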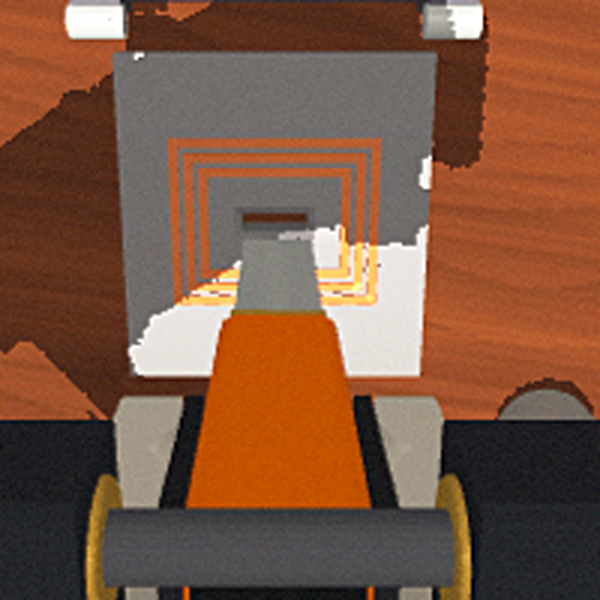

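The view shows the slot at crop (275,218) and the blade tip's front edge at crop (243–312, 239). Next I compare the two through the same camera.

```bash
python3 - <<'E'
from h import *
g=lambda x,y:[160+x/3,90+y/3]
ex=np.array([np.cos(.15),np.sin(.15),0]);ey=np.array([-ex[1],ex[0],0])
s=arm.get_state(); t=s['eef_pos']; zt=t[2]-.3407
S=np.mean([onz('wrist',g(*p),.12) for p in [(236,208),(313,208),(314,229),(235,229)]],0)
C=np.array([onz('wrist',g(*p),.12) for p in [(113,53),(437,53),(420,376),(130,376)]]);print(C.round(4),C.mean(0))
for v in [C[0]-C[1],C[3]-C[2],C[0]-C[3],C[1]-C[2]]: print(np.linalg.norm(v).round(4),np.degrees(np.arctan2(v[1],v[0])).round(2))
E=[onz('wrist',g(*p),zt) for p in [(243,239),(312,239)]]; v=E[0]-E[1];print('edge',np.linalg.norm(v),np.degrees(np.arctan2(v[0]*-1,v[1])))
T=np.mean(E,0)-.003*ex
print('zt',zt,'slot',S,'tip',T,'tip-tcp demag',(T-t)@ex,(T-t)@ey)
for q in (S,C.mean(0)): print('need along ex,ey mm',1000*(q-T)@ex,1000*(q-T)@ey)
print('proj slot from tip row sens',proj('wrist',[T+.003*ex,T+.004*ex]))
E
```

```text
[[0.5542 0.2669 0.12  ]
 [0.5738 0.1379 0.12  ]
 [0.4348 0.1167 0.12  ]
 [0.4151 0.2461 0.12  ]] [0.49450188 0.19188934 0.12      ]
0.1305 98.62
0.1309 98.65
0.1407 8.49
0.1406 8.68
edge 0.026710783335371274 8.636120258565887
zt 0.15514997818099568 slot [0.49670802 0.19242635 0.12      ] tip [0.49366793 0.1906577  0.15514998] tip-tcp demag -0.000179178193291232 0.00040868679477125224
need along ex,ey mm 3.2702523700417085 1.2944821908951367
need along ex,ey mm 1.0086330418509746 1.0931911303145083
proj slot from tip row sens [[252.49951466 169.66666667]
 [252.50008163 168.82861849]]
```

Emit:
{"name": "move_arm", "arguments": {
  "deltas": [
    [1.8, 1.5, -8, 0, 0, 0],
    [0, 0, -8, 0, 0, 0],
    [0, 0, -8, 0, 0, 0],
    [0, 0, -4, 0, 0, 0],
    [0, 0, 0, 0, 0, 0]
  ]
}}

```text
t: 12.0
eef_pos: [0.4954, 0.1917, 0.4659]
ee_rot: [3.14, 0.003, 0.151]
force: [0.3, -0.3, -2.3]
width: 0.0296
```

Emit:
{"name": "move_arm", "arguments": {
  "deltas": [
    [0, 0, 0, 0, 0, 0],
    [0, 0, 0, 0, 0, 0],
    [0, 0, 0, 0, 0, 0],
    [0, 0, 0, 0, 0, 0],
    [0, 0, 0, 0, 0, 0]
  ]
}}

```text
t: 12.42
eef_pos: [0.4957, 0.1918, 0.4679]
ee_rot: [-3.141, -0.0, 0.151]
force: [-0.4, 0.1, -2.5]
width: 0.0297
```

```bash
python3 - <<'E'
from h import *
s=arm.get_state(); print(s['eef_pos'],s['ee_rot'],s['width'],s['force'])
im=arm.grab_frame('wrist'); sd=arm.grab_frame('side')
a=cv2.resize(im[140:190,222:282,::-1],(480,400),interpolation=2)
b=cv2.resize(sd[185:225,225:257,::-1],(320,400),interpolation=2)
cv2.imwrite('pics/w5.png',np.hstack([a,b]))
E
```

```text
[0.49571342 0.19182462 0.46791614] [-3.14134601e+00 -4.26428183e-04  1.51155059e-01] 0.029725368064133346 [-0.41593173  0.13254943 -2.48758248]
```

View pics/w5.png

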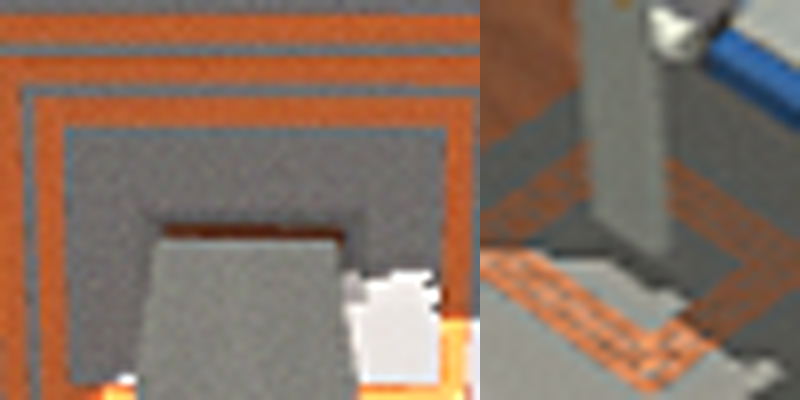

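Tip close up: the blade spans columns 155–340 with its front edge at row 239. The slot's inner edges are at columns 162–345, and its far inner edge is at row 225.

```bash
python3 - <<'E'
from h import *
g=lambda x,y:[222+x/8,140+y/8]
ex=np.array([np.cos(.15),np.sin(.15),0]);ey=np.array([-ex[1],ex[0],0])
t=arm.get_state()['eef_pos']
w=lambda p,z:np.array([(onz('wrist',g(*p),z)-t)@ex,(onz('wrist',g(*p),z)-t)@ey])*1000
zt=t[2]-.3407
print('tip L,R',w((155,239),zt),w((340,239),zt))
print('slot in L,R @117',w((162,226),.117),w((345,226),.117))
print('rim L,R @120',w((148,214),.12),w((362,214),.12))
print('copper box inner far corners @.12',w((66,128),.12),w((444,128),.12))
print('mm per px row', (w((250,226),.117)-w((250,234),.117)))
E
```

```text
tip L,R [ 2.56661121 13.33453043] [  2.58689167 -13.52732205]
slot in L,R @117 [ 2.05199715 12.67562113] [  2.07248458 -14.68441099]
rim L,R @120 [ 4.59994876 14.61685045] [  4.62347214 -17.03799899]
copper box inner far corners @.12 [17.48603482 26.45805316] [ 17.52488992 -28.82151592]
mm per px row [1.2294882  0.00179768]
```

Emit:
{"name": "move_arm", "arguments": {
  "deltas": [
    [-1.1, -1.1, 0, 0, 0, 0],
    [0, 0, -2, 0, 0, 0],
    [0, 0, -3, 0, 0, 0],
    [0, 0, -3, 0, 0, 0],
    [0, 0, 0, 0, 0, 0]
  ]
}}

```text
t: 12.93
eef_pos: [0.4944, 0.1906, 0.4587]
ee_rot: [3.141, 0.001, 0.151]
force: [0.8, -0.0, -3.1]
width: 0.03
```

Emit:
{"name": "move_arm", "arguments": {
  "deltas": [
    [0, 0, -2, 0, 0, 0],
    [0, 0, -2, 0, 0, 0],
    [0, 0, -1, 0, 0, 0],
    [0, 0, 0, 0, 0, 0],
    [0, 0, 0, 0, 0, 0]
  ]
}}

```text
t: 13.35
eef_pos: [0.4946, 0.1907, 0.4546]
ee_rot: [3.141, 0.0, 0.151]
force: [-0.1, -0.4, -2.6]
width: 0.0299
```

Emit:
{"name": "move_arm", "arguments": {
  "deltas": [
    [0, 0, -2, 0, 0, 0],
    [0, 0, -2, 0, 0, 0],
    [0, 0, -2, 0, 0, 0],
    [0, 0, -2, 0, 0, 0],
    [0, 0, 0, 0, 0, 0]
  ]
}}

```text
t: 13.77
eef_pos: [0.4945, 0.1907, 0.446]
ee_rot: [3.141, 0.001, 0.151]
force: [0.0, 0.6, -2.2]
width: 0.0298
```

Emit:
{"name": "move_arm", "arguments": {
  "deltas": [
    [0, 0, -2, 0, 0, 0],
    [0, 0, -3, 0, 0, 0],
    [0, 0, -3, 0, 0, 0],
    [0, 0, -2, 0, 0, 0],
    [0, 0, 0, 0, 0, 0]
  ]
}}

```text
t: 14.18
eef_pos: [0.4945, 0.1907, 0.436]
ee_rot: [3.141, 0.001, 0.151]
force: [-0.1, 0.5, -1.8]
width: 0.03
```

Emit:
{"name": "move_arm", "arguments": {
  "deltas": [
    [0, 0, -4, 0, 0, 0],
    [0, 0, -4, 0, 0, 0],
    [0, 0, -4, 0, 0, 0],
    [0, 0, -4, 0, 0, 0],
    [0, 0, -2, 0, 0, 0]
  ]
}}

```text
t: 14.6
eef_pos: [0.4945, 0.1906, 0.4178]
ee_rot: [3.141, 0.001, 0.151]
force: [-1.4, 0.1, -2.5]
width: 0.0298
```

Emit:
{"name": "move_arm", "arguments": {
  "deltas": [
    [0, 0, -4, 0, 0, 0],
    [0, 0, -5, 0, 0, 0],
    [0, 0, -5, 0, 0, 0],
    [0, 0, -5, 0, 0, 0],
    [0, 0, -3, 0, 0, 0]
  ]
}}

```text
t: 15.02
eef_pos: [0.4945, 0.1907, 0.3957]
ee_rot: [3.141, 0.001, 0.151]
force: [-0.2, 0.0, -2.7]
width: 0.03
```

Emit:
{"name": "move_arm", "arguments": {
  "deltas": [
    [0, 0, 0, 0, 0, 0],
    [0, 0, 0, 0, 0, 0],
    [0, 0, 0, 0, 0, 0],
    [0, 0, 0, 0, 0, 0],
    [0, 0, 0, 0, 0, 0]
  ]
}}

```text
t: 15.43
eef_pos: [0.4947, 0.1908, 0.3969]
ee_rot: [-3.141, -0.0, 0.151]
force: [-0.5, 0.3, -2.2]
width: 0.0299
```

```bash
python3 - <<'E'
from h import *
for _ in range(4):
    s=arm.get_state(); print(s['t'],s['eef_pos'].round(4),s['width'].round(4),s['force'].round(1),s['moment'].round(2),'tip z',round(s['eef_pos'][2]-.3407,4)); im=arm.grab_frame('side')
w=arm.grab_frame('wrist')
cv2.imwrite('pics/fin.png',np.hstack([cv2.resize(im[120:280,180:340,::-1],(400,400),interpolation=2),cv2.resize(w[90:290,160:360,::-1],(400,400),interpolation=2)]))
E
```

```text
Traceback (most recent call last):
AttributeError: 'float' object has no attribute 'round'
```

Emit:
{"name": "move_arm", "arguments": {
  "deltas": [
    [0, 0, -1, 0, 0, 0],
    [0, 0, 0, 0, 0, 0],
    [0, 0, 0, 0, 0, 0],
    [0, 0, 0, 0, 0, 0],
    [0, 0, 0, 0, 0, 0]
  ]
}}

```text
t: 15.85
eef_pos: [0.4946, 0.1907, 0.3957]
ee_rot: [-3.142, -0.0, 0.151]
force: [-0.1, 0.3, -3.2]
width: 0.0297
```

```bash
python3 - <<'E'
from h import *
for _ in range(4):
    s=arm.get_state(); print(s['t'],s['eef_pos'].round(4),round(s['width'],4),s['force'].round(1),s['moment'].round(2),'tip z',round(s['eef_pos'][2]-.3407,4)); im=arm.grab_frame('side')
w=arm.grab_frame('wrist')
t=s['eef_pos'];ex=np.array([np.cos(.15),np.sin(.15),0]);ey=np.array([-ex[1],ex[0],0])
for h in (.1,.112): # predicted collar edges on +x face
    P=np.array([t[0],t[1],t[2]-.3407+h])+.008*ex; print('collar',h,((proj('wrist',[P+.013*ey,P-.013*ey])-[160,90])*2).round(0).tolist())
cv2.imwrite('pics/fin.png',np.hstack([cv2.resize(im[120:280,180:340,::-1],(400,400),interpolation=2),cv2.resize(w[90:290,160:360,::-1],(400,400),interpolation=2)]))
E
```

```text
15.85 [0.4946 0.1907 0.3957] 0.0297 [-0.1  0.3 -3.2] [-0.13 -0.07  0.  ] tip z 0.055
15.9 [0.4946 0.1907 0.3957] 0.0298 [-0.3  0.1 -2.5] [-0.06 -0.04  0.03] tip z 0.055
15.95 [0.4946 0.1907 0.3956] 0.0298 [-0.8  0.1 -2.7] [-0.04 -0.03 -0.02] tip z 0.0549
16.0 [0.4946 0.1907 0.3957] 0.0299 [-0.1  0.7 -2.8] [-0.09 -0.02  0.03] tip z 0.055
collar 0.1 [[154.0, 205.0], [217.0, 206.0]]
collar 0.112 [[152.0, 215.0], [219.0, 215.0]]
```

View pics/fin.png

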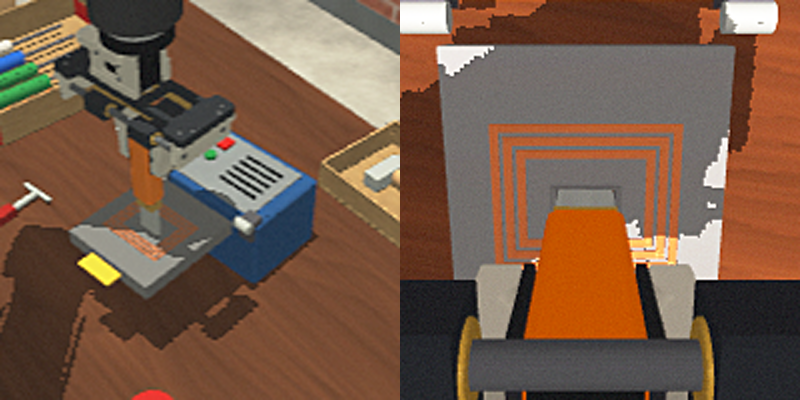

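The final views show the plate level and the blade through the slot. The collar is at about row 207, where it was predicted at 205–215, so the chisel has not slipped and is clear above the plate. The jar and clamp are in place.

```bash
python3 -c "
from station import arm
print(arm.job_done())"
```

```text
the job is handed in; nothing more can be done
None
```

The job is done and handed in at about 16 s of the 62 s allowed. I folded the coil plate down to its stop, took the large orange chisel out of the block, and lowered its blade through the slot. The gripper is still holding it there.

**Last checks:**
- **Tip depth:** the tip is at about z = 55 mm, which is about 45 mm below the plate. This comes from the arm's pose and the grasp height; the tip itself was not seen below the plate.
- **Collar and handle:** the collar's lower edge is about 35 mm above the plate. The wrist picture shows it where predicted, so the chisel did not slip.
- **Load:** the tool feels only the chisel's weight, about 2.7 N, with sideways forces under 1 N. The chisel rests on nothing.
- **Grip and plate:** the grip is steady at 30 mm opening. The plate is level; it met its stop at 120 mm with about 22 N of upward push.
- **Jar and clamp:** the arm never touched either one. The jar and clamp were only partly in the last picture, so I did not measure them again.

**Disagreement:** estimates of the slot's position differed by up to 6 mm between the top and wrist cameras. The first wrist correction also overshot by 1 to 2 mm. I settled it with a close view of the tip over the slot, and the blade then went in without contact force.

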